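Let the tilted weld jig down on its ratchet crank

TASK

The plate of the weld jig stands tilted up, held by a pawl in the ratchet wheel. Throw the pawl's release lever fully over, then take the weight on the crank handle and wind it up a touch so that the pawl springs clear, and let the crank turn back slowly under the load (eight seconds or more for the way down, never running free or dropping, not even the last few millimetres) until the plate lies softly on its rests with its whole weight; then let go. Handle lever and crank gently, without forcing the lever against its stop or pressing the plate hard into its rubber rests, and leave everything else on the bench where it is.

Things in the scene. Friction and masses are not known exactly. Their poses are not given: they have to be found in the camera images.
- jig: Weld jig, bolted down; base plate 370 x 400 x 10 mm. Origin: on the bench below the shaft, in the ratchet's plane. x level, square to the shaft, to the plate's side; y along the shaft; z up. Crank arm at y -61 mm; ratchet wheel (110 mm across) at y 0 between 8 mm cheek plates at y -34 and 34 (112 mm high at the shaft, 160 mm at x 37 to 73); tilting plate (230 mm long) at y 75 to 275.
- shaft (a point): Point on the shaft's axis in the ratchet wheel's plane, 100 mm above the bench. The crank turns about the line through it along the jig's y. The parts above the base are of bare steel and grey paint; two rubber-topped rests wait under the plate.
- crank (a joint): Angle of crank, ratchet wheel and plate together, rad: 0 = plate level, growing as it tilts up. Starts held on a tooth at about 0.95; the screw-set rests stop it somewhere from 0 to 0.24. The weight turns it towards 0 with 0.5 to 0.8 N m there, 0.9 to 1.5 when down (varies): 4 to 13 N at the handle. With the pawl out and nobody holding it runs away at once. Damping 0.25 N m s/rad.
- rest_pads (a joint): Squash of the two rubber pads under the plate (26 mm across, on set screws in grey posts at jig x 200 mm), m: 0 = free, 8000 N/m together. The screws are set to another height each time, not told: find it by feel. The resting plate squashes the pads 0.6 to 1.2 mm by its own weight; 10 N more at the handle adds 0.7 mm.
- handle (a point): Middle of the crank's wooden handle: sleeve 24 mm thick, 96 mm long, along the jig's y, spinning freely on its pin; at jig y -122 mm, 120 mm from the shaft's axis. Its direction from the shaft (angle from jig +x towards up) is crank + 0.995 rad, so going down it passes over the top towards jig +x. Free all round and above; crank arm 61 mm away at +y. Its load vanishes when the plate rests.
- lever (a joint): Angle of the pawl's release lever, rad: 0 = a spring presses the pawl into the wheel, 0.7 = thrown fully over (rubber-buffered stop), the spring pulls the pawl out. Starts at 0.03 to 0.1; stays where it is left; takes 2 to 3 N at the knob. Its pin lies along the jig's y at jig x 55 mm, 152 mm above the bench.
- lever_knob (a point): Centre of the round black knob, 24 mm across, on top of the release lever, 75 mm from its pin, at jig y 0, about 222 mm above the bench. At lever 0 it leans to jig -x; from there throwing it over moves it 51 mm towards jig +x (5 mm up and down on the way). The stem below is 9 mm thick.
- pawl_nose (a point): Tip of the steel pawl, on the jig's -x side of the lever's pin, on top of the ratchet wheel; about 148 mm above the bench while in. With the lever thrown over it stays caught in the undercut tooth while the load presses on it; winding the crank up by 0.03 to 0.06 rad frees it and the spring lifts it to about 168 mm, where it stays.
- stud: Bystander: a bare steel stud, cylinder 28 mm across and 50 mm tall, standing on the jig's base plate.
- washer_a: Bystander: a steel washer 38 mm across lying flat on the jig's base plate.
- washer_b: Bystander: a steel washer 44 mm across lying on the bench.
- hammer: Bystander: a hammer lying on the bench.
- wrench: Bystander: a wrench lying on the bench.
- offcut: Bystander: a square steel offcut 90 x 30 x 30 mm lying on the bench.
- rod_box: Bystander: a loose open sheet-steel box 140 x 100 x 70 mm standing on the bench.

How it is judged:
By the outcome, as a careful person would: the job done as asked, in the order asked, and still so for the second after the job is handed in, with the robot touching nothing.
It also fails if it takes over 72 s, if anything falls off the work surface, if the arm or the gripper's body presses on something with over 40 N, if the wrist force passes 120 N, or if a joint passes its speed limit or range.

ROBOT

A 6-joint arm with a two-finger parallel gripper is mounted at the origin on the work surface. World frame = base frame: x ahead of the robot, y to its left, z up, the work surface at z = 0. Lengths are in m, angles in degrees, forces in N, time in s.
With the tool pointing down it reaches from about 0.275 to 0.75 m from the base axis. Payload 10.2 kg.
Tool frame: the origin (TCP) lies at the very end of the fingers, on their centre line; the grasp point (between the pads) lies 19 mm behind it; z points along the fingers, y is the direction in which the jaws open and shut (so a half turn about z gives the same grasp; the last joint's range is limited). The gripper opens to 88 mm and grips with 3 to 60 N. Pads are 18 mm wide; open, the fingers measure 123 mm over their backs; the gripper's body (75 mm by 187 mm) begins 45 mm behind the grasp point.
Start: joints at [-83.789, 17.928, 85.812, -0, 76.261, -12.8], TCP at [0.171, -0.496, 0.239] pointing down, gripper open.
Joint ranges: [-168.41, 168.41], [-55.51, 124.54], [10.69, 146.95], [-70.63, 250.63], [1, 178], [-165.06, 165.06]. Speed limits (degrees/s): [136.94, 136.94, 172.46, 180, 180, 180].

INTERFACE

Orientations are given as [roll, pitch, yaw] about the fixed x, y, z axes, in that order (R = Rz(yaw) Ry(pitch) Rx(roll)).
In Python, from station import move_ptp, servo_line, move_j, gripper_to, hold, ik, observe, snapshot, IKError, hand_in gives the robot as it stands. Calls block until the motion is done:
- move_ptp(position, orientation): joint-space move of the TCP to a pose.
- servo_line(position, speed=0.15, frame=None, stop_force=None): straight line of the TCP; frame=None keeps the orientation; speed is the mean speed in m/s. With stop_force (N) it stops when the force on the tool has changed by that much, and returns True; else False.
- move_j(angles): joint-space move.
- gripper_to(opening): finger opening in m; the grip force is fixed at half the most; returns when the fingers have stopped.
- hold(seconds).
- ik(position, orientation): joint angles nearest the present ones, or None.
- observe(): the state.
- snapshot(name): name is "scene" or "top" or "wrist"; returns a dict with "img" (480x640x3 uint8, blue, green, red), "intrinsics" (3x3 intrinsics, pixels), "k1" (the pictures are not rectified: a ray, as slopes to the right and down, at radius r is drawn at 1 + k1 r^2 times it, then the intrinsics apply), "world_to_cam" (4x4, takes a point from world to camera coordinates). Camera axes: x right, y up, looking along -z (the intrinsics and any distortion apply to the point x, -y, -z); pixel columns grow to the right and rows downward; lengths in m; the calibration is good to about 2 mm. A picture is of the moment at which its call begins. There is no depth.
A pose or a line that the arm cannot do raises IKError and nothing moves.
- hand_in(): hands the job in, once; it reports no verdict.
The state is a dict: "t": time; "q": joint angles; "qd": joint speeds; "tau": joint torques, N m; "tool_pos": TCP position; "tcp_rot": TCP orientation; "force": force on the tool from outside, world axes, zero at the start; "wrist_torque": the same for the moment, N m; "width": finger opening in m.
Only numpy, scipy, OpenCV 4.12 (cv2) and the standard library are available. Lean on these libraries where they do the work, as an engineer would, in place of code of your own. Each camera call takes 0.05 s, during which the arm holds its last target. There are 200 camera calls.

## Working session

There is one attempt and no reset: what is moved stays moved. The work goes in short steps, each a Python script; the robot and the scene stay as the last script left them, time stands still between calls to the robot, and variables do not carry over. Pictures are saved under pics/ and viewed, about 8 in all and at most 12, crops included, and the job is handed in when it is done.

```bash
ls; mkdir -p pics; python3 - <<'E'
from station import *
import cv2,numpy as np
o=observe();print(o['t'],o['tool_pos'],o['tcp_rot'],o['force'],o['width'])
for n in ("scene","top"):
    s=snapshot(n);cv2.imwrite(f"pics/{n}0.png",s['img']);np.savez(f"pics/{n}0.npz",**s)
    print(n,s['k1'],np.array(s['intrinsics']).tolist(),np.round(s['world_to_cam'],4).tolist())
E
```

```text
pics
0.0 [ 0.17097439 -0.4961195   0.23818538] [-1.79928252e+02 -1.66149704e-02  1.90095584e+01] [-0.91425582  0.5845296   0.03307143] 0.08828840619401586
scene -0.009980509796299072 [[439.45117361376936, 0.0, 317.4065411028522], [0.0, 439.45117361376936, 234.7720634677303], [0.0, 0.0, 1.0]] [[0.881, 0.473, 0.0085, -0.4688], [-0.3758, 0.6888, 0.6199, 0.0968], [0.2873, -0.5493, 0.7847, -1.4263], [0.0, 0.0, 0.0, 1.0]]
top 0.03246293630970567 [[447.2515429748601, 0.0, 325.0486705904951], [0.0, 447.2515429748601, 240.1860407589522], [0.0, 0.0, 1.0]] [[-0.0022, -1.0, 0.0093, -0.0016], [0.9963, -0.0013, 0.0863, -0.5228], [-0.0863, 0.0095, 0.9962, -1.2409], [0.0, 0.0, 0.0, 1.0]]
```

View pics/scene0.png

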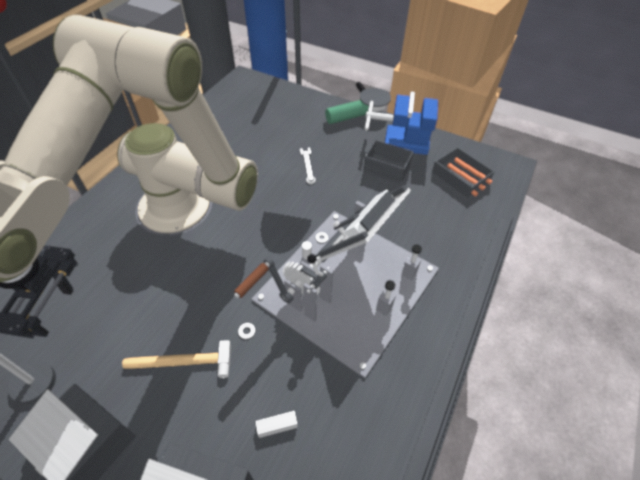

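View pics/top0.png

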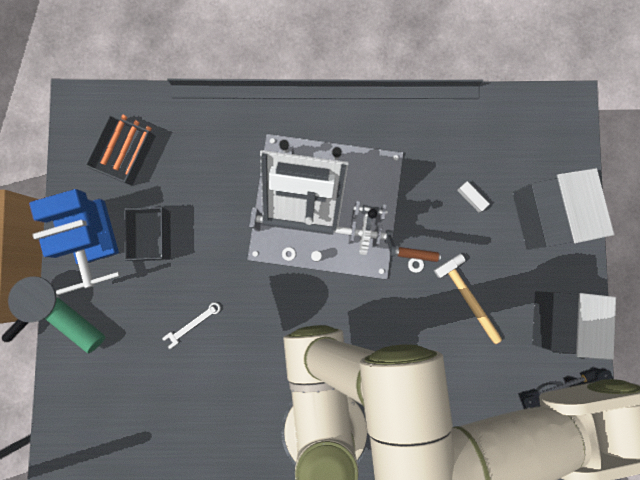

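The scene view shows the jig with the wooden handle at about (252,280) and the knob at (311,259). In the top view the handle is at (418,254), the knob at (373,213) and the base corners at (266,135), (404,153), (389,278) and (248,260). Next I segment these and triangulate.

```bash
cat > H.py <<'E'
import numpy as np, cv2
def load(n): return dict(np.load(f"pics/{n}.npz"))
def ray(s,px):
    K=s['intrinsics'];d=np.array([(px[0]-K[0,2])/K[0,0],(px[1]-K[1,2])/K[1,1]])
    u=d.copy()
    for _ in range(10): u=d/(1+float(s['k1'])*(u@u))
    T=s['world_to_cam'];R=T[:3,:3]
    r=R.T@np.array([u[0],-u[1],-1]);return -R.T@T[:3,3],r/np.linalg.norm(r)
def plane(s,px,z):
    c,r=ray(s,px);return c+r*(z-c[2])/r[2]
def tri(views):
    A=np.zeros((3,3));b=np.zeros(3);L=[]
    for s,px in views:
        c,r=ray(s,px);P=np.eye(3)-np.outer(r,r);A+=P;b+=P@c;L.append(P)
    x=np.linalg.solve(A,b);return x,[float(np.linalg.norm(P@(x-ray(s,px)[0])))for P,(s,px)in zip(L,views)]
def proj(s,p):
    T=s['world_to_cam'];q=T[:3,:3]@p+T[:3,3];u=np.array([q[0],-q[1]])/-q[2];u=u*(1+float(s['k1'])*(u@u))
    return s['intrinsics'][:2,:2]@u+s['intrinsics'][:2,2]
E
python3 - <<'E'
from H import *
S,T=load('scene0'),load('top0')
def blobs(s,roi,f,n):
    x0,y0,x1,y1=roi;h=cv2.cvtColor(s['img'][y0:y1,x0:x1],cv2.COLOR_BGR2HSV);m=f(h).astype(np.uint8)
    k,l,st,c=cv2.connectedComponentsWithStats(m)
    for i in range(1,k):
        if st[i,4]>15:
            pts=np.argwhere(l==i)[:,::-1]+[x0,y0];r=cv2.minAreaRect(pts.astype(np.float32))
            print(n,st[i,4],np.round(c[i]+[x0,y0],1),np.round(r[0],1),np.round(r[1],1),np.round(cv2.boxPoints(r),1).tolist())
wood=lambda h:(h[...,1]>90)&(h[...,2]>40)&((h[...,0]<20)|(h[...,0]>170))
blk=lambda h:(h[...,2]<40)
blobs(S,(225,250,285,310),wood,'hS');blobs(T,(385,235,445,275),wood,'hT')
blobs(S,(300,245,325,272),blk,'kS');blobs(T,(360,200,390,225),blk,'kT')
for p in [(266,135),(404,153),(389,278),(248,260)]: print(np.round(plane(T,p,.01),4))
for n,s,r in(('a',S,(225,180,445,380)),('b',T,(240,125,450,285))):
    x0,y0,x1,y1=r;cv2.imwrite(f'pics/crop_{n}.png',cv2.resize(s['img'][y0:y1,x0:x1],None,fx=3.6,fy=3.0 if n=='a' else 3.6,interpolation=2))
E
```

```text
hS 331 [251.2 279.4] [251.3 279.8] [ 8.5 38.9] [[234.5, 290.5], [262.0, 263.0], [268.0, 269.0], [240.5, 296.5]]
hT 361 [418.3 254. ] [418.3 254. ] [40.2  9.1] [[397.79998779296875, 255.6999969482422], [399.0, 246.6999969482422], [438.79998779296875, 252.39999389648438], [437.5, 261.3999938964844]]
kS 19 [311.  259.1] [311.1 259.2] [5.4 3.5] [[308.0, 260.0], [309.1000061035156, 256.70001220703125], [314.20001220703125, 258.3999938964844], [313.1000061035156, 261.70001220703125]]
kT 48 [372.6 213.1] [372.4 213.3] [7.4 8.6] [[366.70001220703125, 213.0], [373.6000061035156, 207.8000030517578], [378.0, 213.6999969482422], [371.20001220703125, 218.89999389648438]]
[0.8306 0.1681 0.01  ]
[ 0.7775 -0.2322  0.01  ]
[ 0.4161 -0.1837  0.01  ]
[0.4678 0.2159 0.01  ]
```

View pics/crop_b.png

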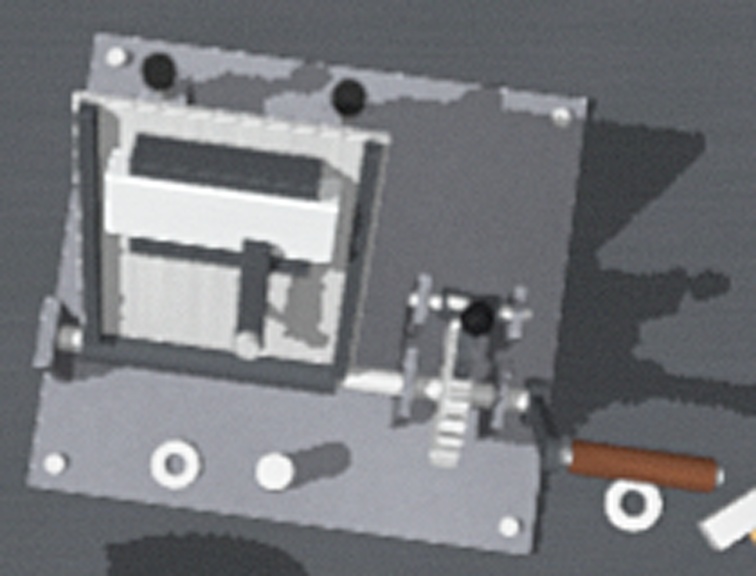

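View pics/crop_a.png

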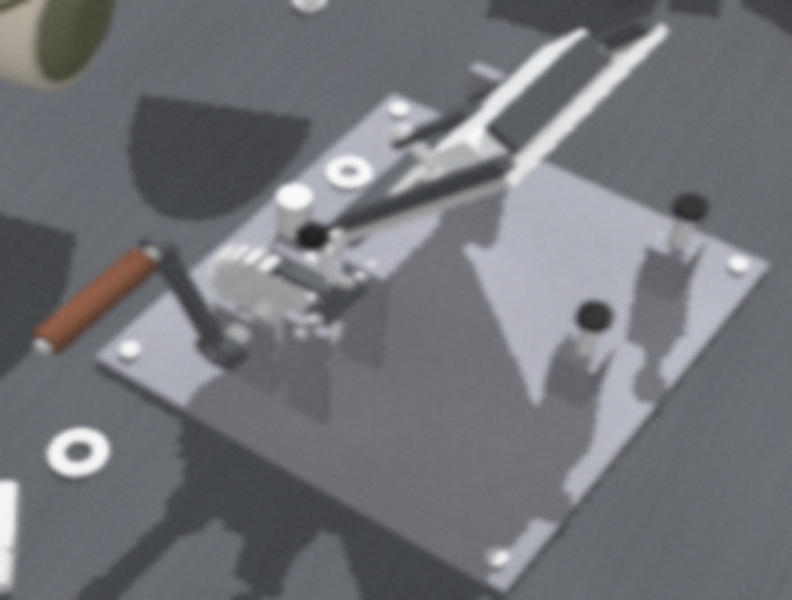

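The enlarged top view shows the knob at (372.5,213.3), both shaft ends, and the dark rest pads at crop positions (159,71) and (348,97). The enlarged scene view shows the same parts, with the knob at (311.7,259) and the pads at (592,315) and (689,207). Now I triangulate.

```bash
python3 - <<'E'
from H import *
S,T=load('scene0'),load('top0')
a=lambda x,y:(225+(x+.5)/3.6-.5,180+(y+.5)/3.0-.5)
b=lambda x,y:(240+(x+.5)/3.6-.5,125+(y+.5)/3.6-.5)
P=lambda n,sa,tb:(print(n,np.round(tri([(S,sa),(T,tb)])[0],4),np.round(tri([(S,sa),(T,tb)])[1],4)))
P('handle mid',(251.25,279.7),(418.3,254))
P('h outer',(237.5,293.5),(438.2,256.9));P('h inner',(265,266),(398.4,251.2))
P('knob',a(312,237),b(477,318))
P('pad1',a(593,316),b(348,97));P('pad2',a(689,207),b(159,71))
P('corner F',a(500,592),b(587,100));P('corner L',a(97,358),b(532,553));P('corner R',a(768,264),b(98,36));
P('bolt1',a(130,350),b(510,526));P('bolt2',a(497,557),b(562,116));P('bolt3',a(738,264),b(116,56));P('bolt4',a(399,108),b(54,463))
P('stud top',a(295,196),b(274,470))
E
```

```text
handle mid [ 0.4751 -0.2221  0.2133] [0.0028 0.0028]
h outer [ 0.4686 -0.2683  0.2154] [0.0036 0.0036]
h inner [ 0.4819 -0.1748  0.2124] [0.0028 0.0028]
knob [ 0.5719 -0.112   0.2249] [0.0018 0.0018]
pad1 [ 0.7486 -0.0308  0.13  ] [0.0016 0.0016]
pad2 [0.7676 0.107  0.1305] [0.0017 0.0017]
corner F [ 0.7801 -0.2276  0.0109] [0.0013 0.0013]
corner L [ 0.4184 -0.1769  0.0104] [0.0037 0.0037]
corner R [0.8347 0.1672 0.0096] [0.0031 0.0031]
bolt1 [ 0.4388 -0.1597  0.0157] [0.0028 0.0028]
bolt2 [ 0.7659 -0.2055  0.0185] [0.0024 0.0024]
bolt3 [0.8148 0.1511 0.0168] [0.0018 0.0018]
bolt4 [0.4882 0.1974 0.0169] [0.0019 0.0019]
stud top [0.4805 0.0247 0.0602] [0.0024 0.0024]
```

Knob, handle, shaft axis direction (yaw about -7.9°) and heights agree with the text. I'll move above the knob with the jaws opening along jig x and take a wrist picture.

```bash
cat >> H.py <<'E'
YAW=np.radians(-7.88);ex=np.array([np.cos(YAW),np.sin(YAW),0]);ey=np.array([-np.sin(YAW),np.cos(YAW),0]);ez=np.array([0,0,1.])
O=np.array([.5360,-.1073,0]);ORI=[180,0,82.12]
def J(x,y,z): return O+ex*x+ey*y+ez*z
def inv(p): d=np.asarray(p)-O; return np.array([d@ex,d@ey,d[2]])
E
python3 - <<'E'
from station import *
from H import *
k=np.array([.5719,-.112,.34]);print(ik(k,ORI),inv([.5719,-.112,.2249]),inv([.4751,-.2221,.2133]))
move_ptp(k,ORI);gripper_to(.052)
o=observe();print(o['t'],o['tool_pos'],o['tcp_rot'],o['force'],o['width'])
s=snapshot('wrist');np.savez('pics/w1.npz',**s);cv2.imwrite('pics/w1.png',s['img'])
print(np.round(proj(s,np.array([.5719,-.112,.2249])),1),np.round(proj(s,np.array([.4751,-.2221,.2133])),1), np.round(proj(s,J(0,0,.1)),1))
E
```

```text
[-22.59207832  23.07261033  63.79455482   0.          93.13283485
 -14.71207832] [0.03620537 0.00026623 0.2249    ] [-0.044586  -0.1220653  0.2133   ]
2.8167 [ 0.57190215 -0.11197251  0.33998601] [-1.79998625e+02 -1.24322385e-03  8.21231176e+01] [-0.48951699  0.68856941  0.21354939] 0.05195521894023379
[323.1 231.3] [212.8 388.8] [282.7 197.6]
```

View pics/w1.png

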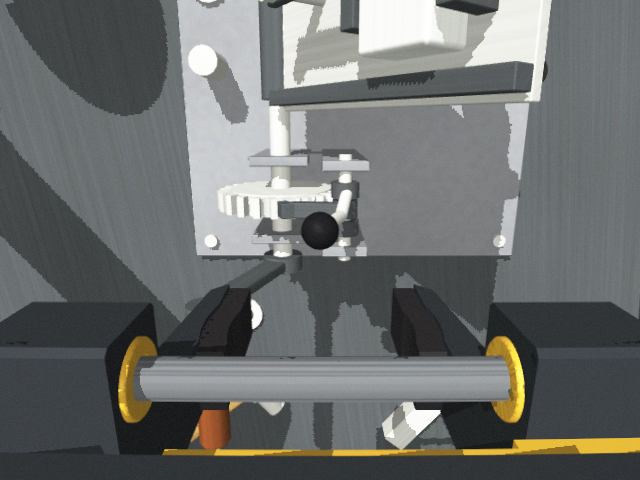

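The wrist view shows the knob at (320,231), against a predicted (323,231), and the shaft near x=281 against a predicted 283. The estimates are good to about 1.5 mm. Before descending I check where the camera sits relative to the plate.

```bash
python3 - <<'E'
from H import *
s=load('w1');T=s['world_to_cam'];print(inv(-T[:3,:3].T@T[:3,3]),s['intrinsics'][0])
E
```

```text
[0.03491646 0.06700054 0.48569018] [427.95290393   0.         321.07942131]
```

```bash
python3 - <<'E'
from station import *
from H import *
p=np.array([.5710,-.112,.205])
print(servo_line(p,speed=.1,stop_force=5))
hold(.2);o=observe();f0=o['force'];print(o['t'],inv(o['tool_pos']),f0)
print('contact',servo_line(p+ex*.022,speed=.02,stop_force=1.5))
o=observe();x=inv(o['tool_pos'])[0];print(o['t'],x,(o['force']-f0)@ex)
y=inv(p)[1]
while x<.100:
    x+=.006 if x<.084 else .001
    hit=servo_line(J(x,y,.205),speed=.02 if x<.085 else .008,stop_force=4)
    o=observe();F=(o['force']-f0)@ex;print(round(o['t'],2),round(x,4),np.round(inv(o['tool_pos'])[0],4),round(F,2),hit)
    if hit or F<-6: break
E
```

```text
False
4.5667 [3.54009525e-02 1.19026354e-04 2.05257855e-01] [ 0.84464463  0.36513696 -0.08350583]
contact True
5.3417 0.05100811686352539 -1.324314928337247
5.81 0.057 0.0572 -0.18 False
6.26 0.063 0.0632 -0.47 False
6.71 0.069 0.0692 -0.88 False
7.16 0.075 0.0752 -0.27 False
7.61 0.081 0.0812 -1.23 False
8.51 0.087 0.087 -2.06 False
8.78 0.088 0.088 -3.28 False
9.06 0.089 0.089 -3.28 False
9.33 0.09 0.0901 -2.4 False
9.61 0.091 0.0911 -3.13 False
9.88 0.092 0.0921 -3.43 False
10.16 0.093 0.0931 -2.73 False
10.43 0.094 0.094 -2.1 False
10.71 0.095 0.0949 -4.47 False
10.92 0.096 0.0947 -3.72 True
```

```bash
python3 - <<'E'
from station import *
from H import *
hold(.1);o=observe();print(inv(o['tool_pos']),o['force'])
servo_line(J(.0945-.010,.0005,.205),speed=.05)
servo_line(J(.0845,.0005,.30),speed=.15)
o=observe();print(o['t'],o['force'])
s=snapshot('wrist');np.savez('pics/w2.npz',**s);cv2.imwrite('pics/w2.png',s['img'][100:380,160:480])
h=s['img'].max(2);h[260:]=255;h[:100]=255;k,l,st,c=cv2.connectedComponentsWithStats((h<45).astype(np.uint8))
for i in range(1,k):
    if 300<st[i,4]<6000: print(st[i],c[i],inv(plane(s,c[i],.2225)))
print(proj(s,J(.0807,0,.2225)))
E
```

```text
[0.09471576 0.00022138 0.20393439] [-1.2457801   0.84763265  1.09685501]
12.15 [-0.27198772 -0.54638644 -0.05106867]
[ 294  227   43   33 1055] [315.50805687 245.13744076] [0.07925708 0.0028193  0.2225    ]
[318.18816334 250.14171477]
```

View pics/w2.png

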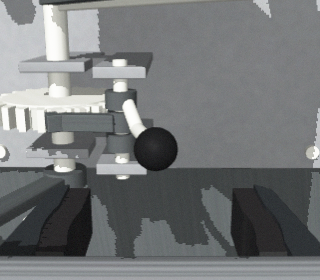

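The knob is now at about (316,250), on the far side, leaning to jig +x at x≈0.080. The stop reading was noisy, so I press once more, lightly, to confirm the lever really is on its stop.

```bash
python3 - <<'E'
from station import *
from H import *
servo_line(J(.0845,.0005,.205),speed=.2)
f0=np.mean([ (hold(.03),observe()['force'])[1] for _ in range(4)],0)
for x in [.0925,.094,.0945,.095,.0955,.096,.0965,.097]:
    servo_line(J(x,.0005,.205),speed=.02)
    F=np.mean([ (hold(.02),observe()['force'])[1] for _ in range(4)],0)-f0
    o=observe();print(round(o['t'],2),x,round(inv(o['tool_pos'])[0],5),round(F@ex,2))
    if F@ex<-5: break
servo_line(J(.0845,.0005,.205),speed=.08)
servo_line(J(.0845,.0005,.28),speed=.25)
print(observe()['t'])
E
```

```text
13.57 0.0925 0.09247 0.4
13.89 0.094 0.094 1.02
14.21 0.0945 0.09446 0.29
14.53 0.095 0.09476 -2.97
14.84 0.0955 0.09493 -6.22
15.575
```

The stop is confirmed: force rises from 0 to 6 N within about 0.4 mm, at knob x≈0.081. Now the crank. I straddle the handle loosely so the +x finger carries the load, find contact, and wind up slightly.

```bash
cat >> H.py <<'E'
W=.036
def tool(th,off=0.): # tool pose with +x finger's pad on the handle
    return J(.12*np.cos(th)+.012-W/2+off,-.122,.1+.12*np.sin(th)-.019)
def favg(n=4):
    from station import observe,hold
    return np.mean([(hold(.02),observe()['force'])[1] for _ in range(n)],0)
E
python3 - <<'E'
from station import *
from H import *
gripper_to(.040)
servo_line(J(-.0442,-.122,.28),speed=.25)
print('desc',servo_line(J(-.0442,-.122,.193),speed=.12,stop_force=4))
gripper_to(W)
hold(.1);f0=favg();o=observe();print(o['t'],inv(o['tool_pos']),f0,o['width'])
hit=servo_line(J(-.0442-.012,-.122,.193),speed=.012,stop_force=2)
o=observe();x=inv(o['tool_pos'])[0];print('contact',hit,o['t'],x,(o['force']-f0)@ex)
off=x-(.12*np.cos(1.945)+.012-W/2);print('off',off)
np.savez('crank.npz',f0=f0,off=off)
for d in (.02,.04,.06,.075):
    servo_line(tool(1.945+d,off),speed=.012);F=favg(3)-f0
    print(round(observe()['t'],2),d,np.round(inv(observe()['tool_pos']),4),'Fx,z',np.round([F@ex,F[2]],2))
    if np.linalg.norm(F)>20: break
s=snapshot('wrist');cv2.imwrite('pics/w3.png',s['img']);np.savez('pics/w3.npz',**s)
E
```

```text
desc False
18.1333 [-0.04416943 -0.12202974  0.19313049] [-0.09766662 -0.10536265 -0.25081671] 0.03562807399120841
contact True 18.8167 -0.052104881981996476 1.6158217269978166
off -0.00224111099653819
19.2 0.02 [-0.0538 -0.122   0.1918] Fx,z [ 5.29 -0.12]
19.6 0.04 [-0.0559 -0.122   0.1909] Fx,z [ 6.14 -0.25]
20.0 0.06 [-0.0581 -0.122   0.1899] Fx,z [ 6.41 -0.29]
20.35 0.075 [-0.0598 -0.122   0.1891] Fx,z [ 6.21 -0.46]
```

View pics/w3.png

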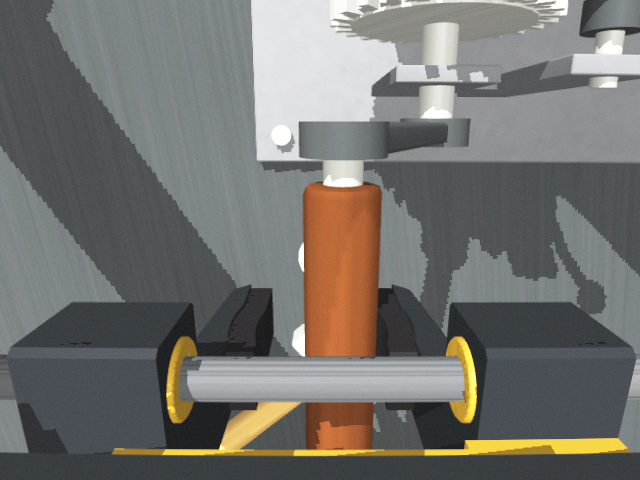

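The wrist view shows the handle resting against the +x finger (x≈378 px), and the wheel has wound up under a steady 6 N. Now I lower it, first past the starting tooth to confirm the pawl is clear, then on down while logging the load.

```bash
cat > down.py <<'E'
from station import *
from H import *
c=np.load('crank.npz');f0,off=c['f0'],float(c['off'])
th=2.02;END=1.265
for th in np.r_[np.arange(1.96,END,-.06),END]:
    hit=servo_line(tool(th,off),speed=.0085,stop_force=5)
    F=favg(2)-f0;o=observe();print(round(o['t'],2),round(th,3),np.round(inv(o['tool_pos']),4),'Fx,z',np.round([F@ex,F[2]],2),hit)
    if hit or F@ex<3: break
E
python3 down.py
```

```text
21.43 1.96 [-0.0531 -0.122   0.1921] Fx,z [ 6.38 -0.7 ] False
22.47 1.9 [-0.0463 -0.122   0.1946] Fx,z [ 7.   -0.72] False
23.5 1.84 [-0.0393 -0.122   0.1967] Fx,z [ 7.55 -0.77] False
24.53 1.78 [-0.0323 -0.122   0.1985] Fx,z [7.74 0.01] False
25.57 1.72 [-0.0251 -0.122   0.1997] Fx,z [ 7.36 -1.05] False
26.6 1.66 [-0.0179 -0.122   0.2006] Fx,z [ 8.67 -0.71] False
27.63 1.6 [-0.0107 -0.122   0.201 ] Fx,z [ 8.48 -1.06] False
28.67 1.54 [-0.0035 -0.122   0.201 ] Fx,z [ 8.56 -1.08] False
29.7 1.48 [ 0.0038 -0.122   0.2006] Fx,z [ 9.28 -1.25] False
30.73 1.42 [ 0.011  -0.122   0.1997] Fx,z [ 9.26 -1.36] False
31.77 1.36 [ 0.0181 -0.122   0.1984] Fx,z [ 9.34 -1.57] False
32.8 1.3 [ 0.0251 -0.122   0.1967] Fx,z [ 9.86 -1.64] False
33.48 1.265 [ 0.0292 -0.122   0.1955] Fx,z [10.89 -1.19] False
```

The pawl is clear: the load persists well below the starting tooth. Now the slow approach, feeling for the rests.

```bash
cat > land.py <<'E'
from station import *
from H import *
c=np.load('crank.npz');f0,off=c['f0'],float(c['off'])
th=1.265;ref=10.5;n=0
while th>.965:
    th-=.0045
    servo_line(tool(th,off),speed=.0035)
    F=favg(2)-f0;fx=F@ex;n+=1
    if n%8==0 or fx<.8*ref: print(round(observe()['t'],2),round(th,4),round(fx,2),round(F[2],2))
    if fx<.75*ref: break
    ref=.8*ref+.2*fx
z=0
for i in range(25):
    if fx<.8: z+=1
    if z>=3: break
    th-=.0012;servo_line(tool(th,off),speed=.002)
    F=favg(5)-f0;fx=F@ex;print(round(observe()['t'],2),round(th,4),np.round(inv(observe()['tool_pos']),5),round(fx,2),round(F[2],2))
np.savez('land.npz',th=th)
E
python3 land.py
```

```text
36.21 1.229 10.08 -1.63
38.94 1.193 10.43 -1.36
39.62 1.184 6.73 -0.3
39.96 1.1828 [ 0.03789 -0.122    0.19213] 6.75 -0.08
40.29 1.1816 [ 0.03794 -0.12201  0.19203] 6.08 0.02
40.62 1.1804 [ 0.03798 -0.122    0.19197] 5.4 0.27
40.96 1.1792 [ 0.03794 -0.12197  0.19191] 5.49 -0.13
41.29 1.178 [ 0.03792 -0.12201  0.19181] 5.67 -0.35
41.62 1.1768 [ 0.03794 -0.12201  0.1918 ] 5.09 0.16
41.96 1.1756 [ 0.03796 -0.12197  0.1917 ] 5.22 -0.25
42.29 1.1744 [ 0.03802 -0.12198  0.19164] 3.75 0.13
42.62 1.1732 [ 0.03812 -0.12198  0.1916 ] 2.74 -0.08
42.96 1.172 [ 0.03822 -0.12201  0.19152] 1.52 -0.03
43.29 1.1708 [ 0.03836 -0.12199  0.19146] 0.34 -0.03
43.62 1.1696 [ 0.03857 -0.12201  0.19146] 0.16 0.17
43.96 1.1684 [ 0.03874 -0.12199  0.19139] 0.03 0.29
```

The load faded smoothly to 0 N at the handle, at crank≈0.18 rad, so the weight is on the rests. I move a little further to confirm, then open and retreat upward.

```bash
python3 - <<'E'
from station import *
from H import *
c=np.load('crank.npz');f0,off=c['f0'],float(c['off']);th=float(np.load('land.npz')['th'])
for d in (.001,.003,.006):
    p=tool(th,off)+ex*d;servo_line(p,speed=.005);F=favg(4)-f0;print(d,np.round(inv(observe()['tool_pos']),4),np.round(F,2))
gripper_to(.05);print(observe()['force']-f0)
servo_line(p+ez*.12,speed=.12,stop_force=5);hold(.2)
o=observe();print(o['t'],inv(o['tool_pos']),o['force']-f0)
s=snapshot('wrist');np.savez('pics/w4.npz',**s);cv2.imwrite('pics/w4.png',s['img'])
s=snapshot('scene');np.savez('pics/s4.npz',**s);cv2.imwrite('pics/s4.png',cv2.resize(s['img'][180:390,215:445],None,fx=2.8,fy=2.8))
t=snapshot('top');np.savez('pics/t4.npz',**t);cv2.imwrite('pics/t4.png',cv2.resize(t['img'][120:360,120:520],None,fx=2,fy=2))
E
```

```text
0.001 [ 0.0398 -0.122   0.1914] [0.03 0.32 0.12]
0.003 [ 0.0417 -0.122   0.1914] [-0.03  0.03 -0.04]
0.006 [ 0.0447 -0.122   0.1914] [-0.16  0.02  0.76]
[ 0.2649367  -0.23629181  0.20262363]
47.5667 [ 0.04467542 -0.12197007  0.3109524 ] [0.14699963 0.31545739 0.29815679]
```

View pics/s4.png

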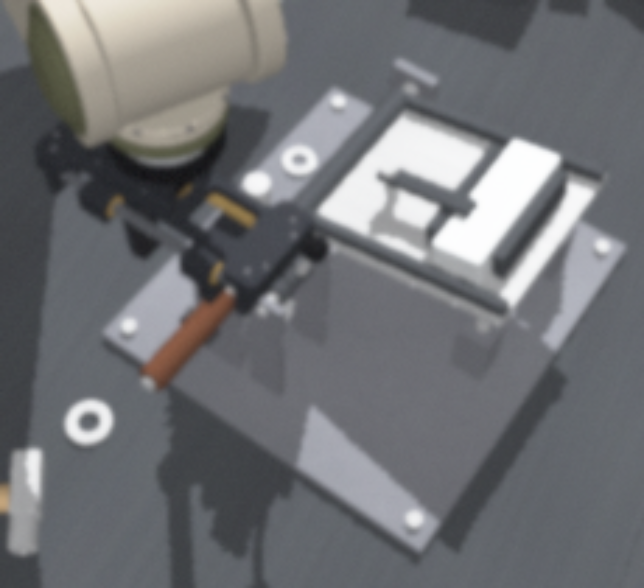

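View pics/t4.png

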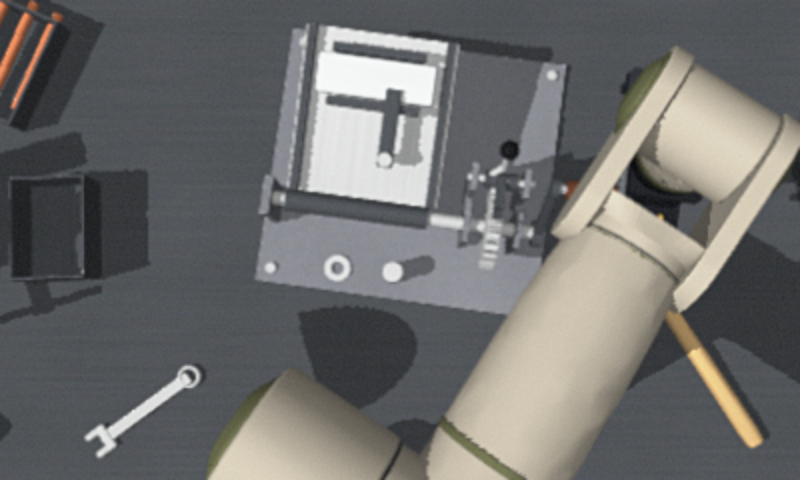

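The plate lies on its rests and covers both pads. The knob is still thrown over, at top crop (509,149). The stud, washers, wrench and box look to be in place, and the robot touches nothing. Handing in.

```bash
python3 -c "
from station import *
print(hand_in(),observe()['t'])"
```

```text
the job is handed in; nothing more can be done
the job is handed in; nothing more can be done
```

The plate now lies on its rests with its whole weight, the lever is thrown fully over, and the job is handed in at about 48 s on the robot's clock.

- **Lever:** I pushed it onto its rubber stop. The first contact reading was noisy, so I pressed lightly a second time, and the stop showed clearly at about 6 N.
- **Winding up:** I took the weight on the crank handle at about 6 N and wound it up about 0.075 rad. The load stayed on the handle well below the starting tooth, so the pawl had sprung clear.
- **Way down:** The lowering took about 23 s, with the finger carrying 6 to 11 N until the rests took over at a crank angle of about 0.18 rad. The handle load then faded to 0 N, and moving the finger another 6 mm met no force.
- **Last checks:** The final pictures show the plate on both rests, the lever still over, and the visible bystanders looking unmoved. The hammer is partly hidden by the arm, and the offcut was outside the last pictures, so I did not check it. I did not see the pawl itself and judged it clear from the load only.
- **Slight disagreement:** During the last 0.2 rad-thousandth steps the arm stuck slightly, so the load came off unevenly, but it never rose.

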